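# Seat the oblong tube block in the dry-block heater

## Task

Fit the dry-block heater with its tube block: take the oblong aluminium block, lower it gently into the rectangular well in the top of the heater so that it sits flat and square on the well's floor, and let go. Do not drop it in, and leave the square block where it stands.

Things in the scene. Friction and masses are not known exactly. Their poses are not given: they have to be found in the camera images.
- oblong_block_center (a point): Centre (half-way up) of the loose oblong aluminium tube block: 46 mm along its x, 84 mm along its y, 62 mm high (z up), 0.3 to 0.6 kg, 2 x 4 round 12 mm tube holes in its top. It stands upright on the worktop left or right of the heater; centre 31 mm above its underside. Can be pinched from above across its 46 mm width (along its x). Either way round fits the well.
- well (a point): Centre of the floor of the rectangular aluminium well in the heater's top, 58 mm along x and 96 mm along y (6 mm spare each side of the block, whose y goes along this y), z up. 24 mm deep, so the heater's flat top is 24 mm above this point; the upper 6 mm of the walls flare outward at 45 degrees. Seated, the block stands 38 mm proud of the top, its centre 31 mm above this point.
- heater: Dry-block heater, a white bench instrument standing fixed on the worktop, 163 mm deep (x) and 144 mm wide (y), flat top 70 mm high, with a sloping control panel towards the robot. Origin on the worktop under the middle of its housing; the well's centre lies 25 mm along +x from it and the well's floor 46 mm above the worktop.
- square_block_center (a point): Centre (half-way up) of the loose square aluminium tube block, 66 x 66 mm and 62 mm high, with 3 x 3 round tube holes, standing on the other side of the heater. It does not fit the well and is to be left where it stands.

How it is judged:
By the outcome, as a careful person would: the job done as asked, in the order asked, and still so for the second after the job is handed in, with the robot touching nothing.
It also fails if it takes over 40 s, if anything falls off the work surface, if the arm or the gripper's body presses on something with over 40 N, if the wrist force passes 120 N, or if a joint passes its speed limit or range.

## Robot

A 6-joint arm with a two-finger parallel gripper is mounted at the origin on a cart in front of the work surface, level with it; the furniture and walls round the work are solid. World frame = base frame: x ahead of the robot, y to its left, z up, the work surface at z = 0. Lengths are in m, angles in rad, forces in N, time in s.
With the tool pointing down it reaches from about 0.275 to 0.875 m from the base axis. Payload 12.5 kg.
Tool frame: the origin (TCP) lies midway between the tips of the shut fingers; the grasp point (between the pads) lies env.hold_point_z behind it (env.hold_point_z is the distance from the TCP to the grasp point, in m); z points along the fingers, y is the direction in which the jaws open and shut (so a half turn about z gives the same grasp; the last joint's range is limited). The gripper opens to 85 mm and grips with 20 to 120 N. Pads are 22 mm wide; open, the fingers measure 114 mm over their backs; the gripper's body (76 mm by 85 mm) begins 54 mm behind the grasp point. The pads swing forward as they close: fully open they stand 13 mm farther back than shut.
Start: joints at [1.205, 0.351, 1.652, -0, 1.139, -0.085], TCP at [0.152, 0.528, 0.231] pointing down, gripper open.
Joint ranges: [-2.75, 2.75], [-0.79, 2.1], [0.01, 2.65], [-1.57, 4.71], [0.07, 3.14], [-2.87, 2.87]. Speed limits (rad/s): [2.22, 2.22, 2.79, 3.14, 3.14, 3.14].

## Interface

Orientations are given as a unit quaternion [x, y, z, w].
In Python, from rig import env gives the robot as it stands. The module is installed in compiled form; this text tells all that it offers.
- The arm moves only by the shell command python3 -m pendant 'ROWS' [OPENING]. ROWS is JSON, a list of rows, each an object with "linear": the shift along the world's x, y, z in m, a list of three; "yaw": the turn about the world's z in rad. In form: [{"linear": [dx, dy, dz], "yaw": yaw}, ...]. A call has 1 to 5 rows; each row is the pose to reach, as a shift and turn from the pose measured when the call began; what a row does not reach only later rows make up. A row lasts 1/12 s, in which the tool goes at most 41.7 mm and 7.16 degrees, less where a joint would pass 70% of its speed; a pose out of reach is approached as far as the arm can. A call with a gripper value outside its range is refused whole. OPENING is the opening in per cent of the stroke, from 0 (shut) to 100 (fully open), set as the call begins (- or left out, the last holds). The fingers move at their own pace and stop on an object; the grip force is fixed at half the most. Time passes only in rows, so rows that repeat a pose let the fingers close. It gives the time, the measured TCP pose, the force and the opening at its end, in the units of the state.
- env.read_state(): the state, without advancing time (a new reading comes with each control period).
- env.get_image(name): name is "side" or "top"; returns (picture, depth): 400x640x3 uint8, red, green, blue; 400x640 float32, m along the optical axis (not along the pixel's ray), 0 where there is no reading.
- env.get_calibration(name): a dict with "intrinsics" (3x3 intrinsics, pixels), "D" ([k1, k2, p1, p2, k3] as OpenCV has them; the pictures are not rectified), "xyz" and "attitude" of the camera in the world. Camera axes: x right, y down, z forward; pixel columns grow to the right and rows downward; lengths in m; the calibration is good to about 2 mm. A picture is of the moment at which its call begins. get_calibration takes no time and is no camera call.
- env.hand_in(): hands the job in, once; it reports no verdict.
Trained networks look in the newest picture that a camera, given by its name, has taken for a name from the list of things; names that differ only in an ending like _2 or _b are one class to them, and where a whole thing is asked for, a point or a joint stands for the part that bears it (a point fixed in the world has none). Each returns a list of dicts, best first, with "score" (0 to 1); they miss things now and then, are a little off and sometimes report something else, mostly with a low value. They report only what shows in the picture. A call takes as long as a camera call.
- env.silhouettes(name, camera): "region" (400x640 bool, what is visible of it) and "pixel" ([column, row] in pixels, amid what is visible of it).
- env.place_of(name, camera): "pixel" ([column, row] in pixels: a listed point, or the origin of a listed thing).
The state is a dict: "t": time; "joint_pos": joint angles; "qd": joint speeds; "effort": joint torques, N m; "tcp_pos": TCP position; "tcp_rot": TCP orientation; "wrist_force": force on the tool from outside, world axes, zero at the start; "moment": the same for the moment, N m; "opening": finger opening in m.
Only numpy, scipy, OpenCV 4.12 (cv2) and the standard library are available. Lean on these libraries where they do the work, as an engineer would, in place of code of your own. Each camera call takes 0.05 s, during which the arm holds its last target.

## Working session

There is one attempt and no reset: what is moved stays moved. The work goes in short steps, Python scripts to look and compute and a shell command to move; the robot and the scene stay as the last step left them, time stands still between calls to the robot, and variables do not carry over. Pictures are saved under pics/ and viewed, and the job is handed in when it is done.

```bash
mkdir -p pics; cat > h.py <<'E'
from rig import env
import numpy as np, cv2
from scipy.spatial.transform import Rotation as R
def cal(n):
    c=env.get_calibration(n); K=np.array(c["intrinsics"]); D=np.array(c["D"]); a=np.array(c["attitude"])
    Rm=R.from_quat(a).as_matrix() if a.size==4 else a
    return K,D,np.array(c["xyz"]),Rm
def pts(n,uv,d):
    K,D,t,Rm=cal(n)
    u=cv2.undistortPoints(np.array(uv,float).reshape(-1,1,2),K,D).reshape(-1,2)
    p=np.c_[u,np.ones(len(u))]*np.array(d).reshape(-1,1)
    return p@Rm.T+t
def rayz(n,uv,z):
    K,D,t,Rm=cal(n)
    u=cv2.undistortPoints(np.array(uv,float).reshape(-1,1,2),K,D).reshape(-1,2)
    r=np.c_[u,np.ones(len(u))]@Rm.T
    return t+r*((z-t[2])/r[:,2])[:,None]
def cloud(n,dep):
    v,u=np.nonzero(dep>0)
    P=np.zeros(dep.shape+(3,)); P[v,u]=pts(n,np.c_[u,v],dep[v,u]); return P
E
python3 - <<'E'
from h import *
print(env.read_state(),env.hold_point_z)
for n in("top","side"):
    print(env.get_calibration(n))
    im,d=env.get_image(n); cv2.imwrite(f"pics/{n}0.png",im[:,:,::-1]); np.save(f"{n}0.npy",d)
    for o in("oblong_block_center","well","heater","square_block_center"):
        for r in env.place_of(o,n)[:2]: print(n,o,r)
E
```

```text
{'t': 0.0, 'joint_pos': array([ 1.20538452e+00,  3.51260835e-01,  1.65241587e+00,  1.80964699e-05,
        1.13908886e+00, -8.46103993e-02]), 'qd': array([ 0.00188656, -0.00076803,  0.00064269, -0.00051805,  0.00041947,
        0.00016028]), 'effort': array([-6.00134226e-04, -5.06091857e+01, -2.91417736e+01, -1.70676067e-04,
        4.42014119e-03,  6.14193436e-05]), 'tcp_pos': array([0.15227966, 0.52816143, 0.23074807]), 'tcp_rot': array([ 1.39943618e-01,  9.90159300e-01, -5.69837954e-04, -1.38856858e-04]), 'wrist_force': array([-0.60180723, -0.61204242, -0.25531613]), 'moment': array([-0.01112735,  0.01915213,  0.01037691]), 'opening': 0.08552332638910595} 0.0187
{'intrinsics': array([[475.63421442,   0.        , 322.85019088],
       [  0.        , 475.63421442, 203.95399303],
       [  0.        ,   0.        ,   1.        ]]), 'D': array([0.00576585, 0.        , 0.        , 0.        , 0.        ]), 'xyz': array([ 0.28070065, -0.03109777,  1.14406709]), 'attitude': array([-0.69676734,  0.71367049, -0.04796472,  0.05375027])}
top oblong_block_center {'pixel': [426.1, 224.5], 'score': 0.83}
top well {'pixel': [341.2, 179.2], 'score': 0.7}
top heater {'pixel': [338.9, 191.9], 'score': 0.74}
top square_block_center {'pixel': [223.4, 225.9], 'score': 0.96}
{'intrinsics': array([[421.85159129,   0.        , 325.72007913],
       [  0.        , 421.85159129, 205.87633438],
       [  0.        ,   0.        ,   1.        ]]), 'D': array([-0.11376283,  0.        ,  0.        ,  0.        ,  0.        ]), 'xyz': array([-0.00821671, -0.50462972,  0.84689742]), 'attitude': array([ 0.88408537, -0.32094075,  0.1239546 , -0.31626784])}
side oblong_block_center {'pixel': [385.6, 287.8], 'score': 0.9}
side well {'pixel': [357.8, 211.8], 'score': 0.78}
side well {'pixel': [264.0, 167.8], 'score': 0.69}
side heater {'pixel': [352.9, 224.0], 'score': 0.82}
side square_block_center {'pixel': [262.8, 168.5], 'score': 0.88}
```

View pics/top0.png

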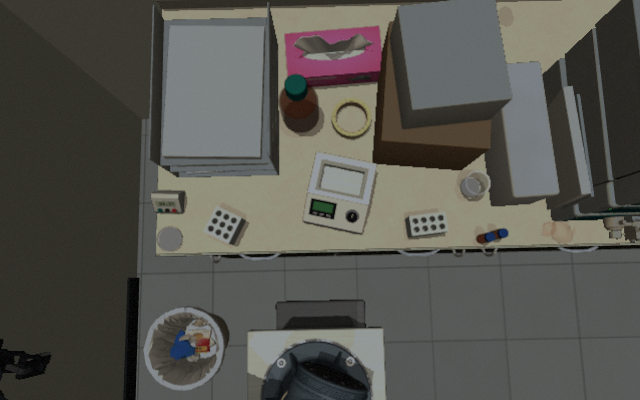

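View pics/side0.png

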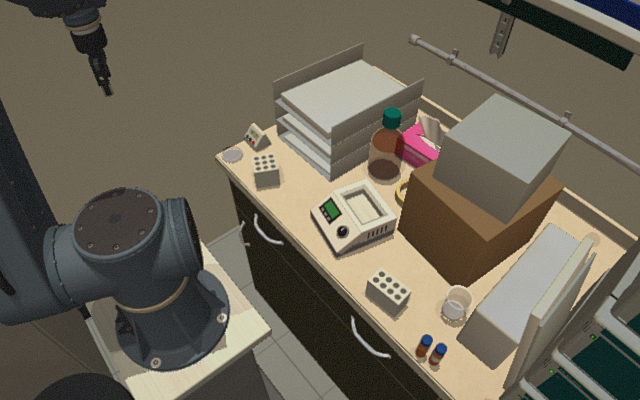

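```bash
python3 - <<'E'
from h import *
for n in("top","side"):
    d=np.load(f"{n}0.npy"); P=cloud(n,d)
    zs=P[...,2]
    # top-plane extraction
    def rect(z0,z1,xy,r):
        m=(zs>z0)&(zs<z1)&(np.hypot(P[...,0]-xy[0],P[...,1]-xy[1])<r)&(d>0)
        q=P[m]; 
        if len(q)<20: print('few');return
        (c,s,a)=cv2.minAreaRect(q[:,:2].astype(np.float32)); print(n,len(q),np.round(c,4),np.round(s,4),round(a,2),'z',np.median(q[:,2]).round(4))
    pix={"top":[(426,224),(341,179),(223,226)],"side":[(386,288),(358,212),(263,168)]}[n]
    ob=rayz(n,[pix[0]],.031)[0]; we=rayz(n,[pix[1]],.046)[0]; sq=rayz(n,[pix[2]],.031)[0]
    print(n,ob.round(4),we.round(4),sq.round(4))
    rect(.052,.075,ob,.065); rect(.062,.078,we,.12); rect(.035,.056,we,.06); rect(.052,.075,sq,.065)
E
```

```text
top [ 0.3887 -0.2645  0.031 ] [ 0.4982 -0.068   0.046 ] [0.3956 0.2123 0.031 ]
top 602 [ 0.3884 -0.2623] [0.0463 0.0845] 5.91 z 0.0618
top 2015 [ 0.5115 -0.0788] [0.1622 0.1888] 68.51 z 0.0691
top 983 [ 0.4968 -0.0684] [0.0964 0.0569] 76.18 z 0.0464
top 671 [0.3975 0.2082] [0.067  0.0659] 63.33 z 0.0621
side [ 0.3907 -0.2574  0.031 ] [ 0.4797 -0.0702  0.046 ] [0.3944 0.2147 0.031 ]
side 723 [ 0.3865 -0.2653] [0.049  0.0843] 5.24 z 0.0602
side 1498 [ 0.4875 -0.078 ] [0.1607 0.1526] 75.67 z 0.0684
side 665 [ 0.4738 -0.0605] [0.0908 0.1036] 76.37 z 0.0459
side 421 [0.3959 0.2054] [0.0709 0.0646] 62.86 z 0.0591
```

```bash
python3 - <<'E'
from h import *
for n in("top","side"):
    d=np.load(f"{n}0.npy"); P=cloud(n,d); q=P[(d>0)]
    def loc(c,yaw):
        r=q[:,:2]-np.array(c); e=np.array([np.cos(yaw),np.sin(yaw)]); f=np.array([-e[1],e[0]])
        return r@e,r@f,q[:,2]
    c=(.4968,-.0684); a,b,z=loc(c,np.radians(-13.8))
    top=(z>.064)&(z<.076); fl=(z>.04)&(z<.052)
    def pr(l,v): print(n,l,np.percentile(v,[1,5,50,95,99]).round(4))
    s=abs(b)<.04
    pr('top front a',a[top&s&(a<-.01)&(a>-.06)]); pr('top back a',a[top&s&(a>.01)&(a<.06)])
    s=abs(a)<.02
    pr('top right b',b[top&s&(b<-.03)&(b>-.09)]); pr('top left b',b[top&s&(b>.03)&(b<.09)])
    m=fl&(abs(a)<.05)&(abs(b)<.07); pr('floor a',a[m]);pr('floor b',b[m])
    s2=(abs(a)<.3)&(abs(b)<.3)&(z>.11)
    h,xe,ye=np.histogram2d(q[:,0],q[:,1],bins=[np.arange(.3,.8,.05),np.arange(-.5,.35,.05)])
    if n=="top":
        print('z max grid x rows',.3,' y cols from -.5')
        for i in range(9):
            print(round(.3+.05*i,2),[ (lambda w: round(float(np.percentile(w,98)),2) if len(w) else None)(q[(q[:,0]>=.3+.05*i)&(q[:,0]<.35+.05*i)&(q[:,1]>=-.5+.05*j)&(q[:,1]<-.45+.05*j),2]) for j in range(16)])
im=cv2.imread("pics/top0.png"); cv2.imwrite("pics/zoom0.png",cv2.resize(im[140:250,200:460],None,fx=3,fy=3,interpolation=cv2.INTER_CUBIC))
E
```

```text
top top front a [-0.059  -0.0566 -0.0448 -0.0333 -0.0315]
top top back a [0.0269 0.0285 0.0383 0.0494 0.0508]
top top right b [-0.0716 -0.0705 -0.0605 -0.0495 -0.0487]
top top left b [0.0481 0.0495 0.0598 0.0706 0.0716]
top floor a [-0.027  -0.0248  0.0004  0.0255  0.0275]
top floor b [-0.0472 -0.0433 -0.0001  0.0433  0.0474]
z max grid x rows 0.3  y cols from -.5
0.3 [0.0, 0.03, 0.07, 0.0, 0.0, 0.0, 0.0, 0.0, 0.0, 0.0, 0.0, 0.0, 0.0, 0.0, 0.0, 0.0]
0.35 [0.0, 0.08, 0.07, 0.06, 0.07, 0.06, 0.01, 0.05, 0.05, 0.03, 0.0, 0.0, 0.0, 0.07, 0.07, 0.01]
0.4 [0.15, 0.15, 0.0, 0.01, 0.06, 0.06, 0.0, 0.07, 0.07, 0.07, 0.06, 0.0, 0.01, 0.06, 0.07, 0.01]
0.45 [0.27, 0.15, 0.07, 0.0, 0.0, 0.0, 0.0, 0.07, 0.07, 0.07, 0.07, 0.01, 0.01, 0.01, 0.0, 0.0]
0.5 [0.27, 0.15, 0.21, 0.21, 0.21, 0.21, 0.21, 0.21, 0.07, 0.07, 0.01, 0.2, 0.16, 0.16, 0.16, 0.16]
0.55 [0.27, 0.15, 0.33, 0.33, 0.33, 0.33, 0.33, 0.21, 0.07, 0.07, 0.0, 0.2, 0.16, 0.16, 0.16, 0.16]
0.6 [0.27, 0.15, 0.33, 0.34, 0.34, 0.34, 0.34, 0.03, 0.03, 0.12, 0.19, 0.2, 0.16, 0.16, 0.16, 0.16]
0.65 [0.15, 0.15, 0.34, 0.34, 0.34, 0.34, 0.33, 0.03, 0.03, 0.13, 0.21, 0.2, 0.16, 0.16, 0.16, 0.16]
0.7 [0.15, 0.16, 0.34, 0.34, 0.34, 0.34, 0.33, 0.03, 0.06, 0.07, 0.12, 0.2, 0.16, 0.16, 0.16, 0.16]
side top front a [-0.0589 -0.0563 -0.0471 -0.0351 -0.0334]
side top back a [0.0253 0.0267 0.0358 0.0471 0.0486]
side top right b [-0.076  -0.0753 -0.0662 -0.0556 -0.0531]
side top left b [0.0449 0.0465 0.0558 0.0669 0.068 ]
side floor a [-0.0235 -0.0212  0.002   0.0259  0.0267]
side floor b [-0.0386 -0.0345  0.0043  0.045   0.0472]
```

View pics/zoom0.png

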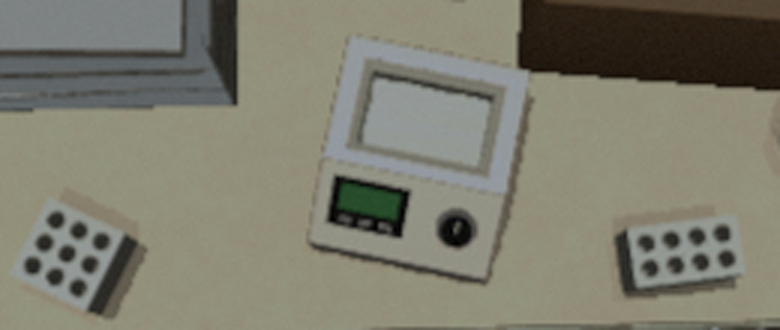

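```bash
python3 - <<'E'
from h import *
for n in("top","side"):
    d=np.load(f"{n}0.npy"); P=cloud(n,d); q=P[(d>0)]
    q=q[(q[:,2]>.11)&(q[:,2]<.5)&(q[:,0]>.3)]
    for c in((.495,-.069),(.388,-.263)):
        r=np.hypot(q[:,0]-c[0],q[:,1]-c[1]); i=np.argsort(r)[:200:20]; print(n,c,np.c_[q[i],r[i]].round(3).tolist())
E
```

```text
top (0.495, -0.069) [[0.543, -0.146, 0.191, 0.09], [0.544, -0.147, 0.12, 0.092], [0.545, -0.149, 0.145, 0.094], [0.543, -0.152, 0.192, 0.095], [0.552, -0.148, 0.212, 0.097], [0.544, -0.154, 0.186, 0.098], [0.543, -0.156, 0.204, 0.1], [0.56, -0.146, 0.111, 0.101], [0.543, -0.16, 0.211, 0.103], [0.549, -0.158, 0.213, 0.104]]
top (0.388, -0.263) [[0.529, -0.282, 0.133, 0.142], [0.529, -0.285, 0.173, 0.143], [0.531, -0.271, 0.168, 0.143], [0.531, -0.266, 0.191, 0.143], [0.531, -0.271, 0.124, 0.143], [0.53, -0.281, 0.117, 0.143], [0.531, -0.273, 0.198, 0.144], [0.532, -0.257, 0.158, 0.144], [0.529, -0.291, 0.112, 0.144], [0.529, -0.291, 0.138, 0.144]]
side (0.495, -0.069) [[0.546, -0.147, 0.176, 0.093], [0.543, -0.15, 0.208, 0.095], [0.541, -0.153, 0.137, 0.096], [0.542, -0.154, 0.196, 0.097], [0.545, -0.154, 0.21, 0.099], [0.542, -0.157, 0.196, 0.1], [0.543, -0.158, 0.187, 0.101], [0.544, -0.159, 0.128, 0.103], [0.542, -0.162, 0.165, 0.104], [0.542, -0.163, 0.132, 0.105]]
side (0.388, -0.263) [[0.528, -0.266, 0.159, 0.14], [0.528, -0.267, 0.156, 0.14], [0.529, -0.272, 0.118, 0.141], [0.529, -0.274, 0.159, 0.141], [0.529, -0.273, 0.185, 0.141], [0.529, -0.273, 0.144, 0.141], [0.527, -0.291, 0.192, 0.142], [0.528, -0.282, 0.175, 0.142], [0.528, -0.287, 0.187, 0.142], [0.529, -0.279, 0.15, 0.142]]
```

```bash
python3 -m pendant '[{"linear":[0.03,-0.03,0],"yaw":-0.12},{"linear":[0.06,-0.06,0],"yaw":-0.24},{"linear":[0.09,-0.09,0],"yaw":-0.36},{"linear":[0.12,-0.12,0],"yaw":-0.48},{"linear":[0.15,-0.15,0],"yaw":-0.6}]' 100; python3 -m pendant '[{"linear":[0.02,-0.035,0],"yaw":-0.12},{"linear":[0.035,-0.07,0],"yaw":-0.24},{"linear":[0.05,-0.105,0],"yaw":-0.36},{"linear":[0.065,-0.14,0],"yaw":-0.48},{"linear":[0.08,-0.175,0],"yaw":-0.59}]' 100
```

```text
t: 0.92
tcp_pos: [0.3006, 0.3796, 0.2315]
tcp_rot: [0.429, 0.903, 0.0, 0.0]
wrist_force: [1.1, -0.0, 0.3]
opening: 0.0856
t: 1.33
tcp_pos: [0.381, 0.2029, 0.2316]
tcp_rot: [0.675, 0.738, 0.0, 0.0]
wrist_force: [1.6, 0.8, 0.6]
opening: 0.0858
```

```bash
python3 -m pendant '[{"linear":[0,-0.04,0],"yaw":0.0},{"linear":[0.0,-0.08,0],"yaw":0.0},{"linear":[0.0,-0.12,0],"yaw":0},{"linear":[0.0,-0.16,0],"yaw":0},{"linear":[0.0,-0.2,0],"yaw":0.0}]'; python3 -m pendant '[{"linear":[0,-0.04,0],"yaw":0.0},{"linear":[0.0,-0.08,0],"yaw":0.0},{"linear":[0.0,-0.12,0],"yaw":0},{"linear":[0.0,-0.16,0],"yaw":0},{"linear":[0.0,-0.2,0],"yaw":0.0}]';  python3 -m pendant '[{"linear":[0.003,-0.03,-0.02],"yaw":0.0},{"linear":[0.007,-0.063,-0.05],"yaw":0.01},{"linear":[0.007,-0.066,-0.08],"yaw":0.01},{"linear":[0.007,-0.066,-0.1],"yaw":0.01},{"linear":[0.007,-0.066,-0.1],"yaw":0.01}]'
```

```text
t: 1.75
tcp_pos: [0.3806, 0.0011, 0.2319]
tcp_rot: [0.675, 0.738, 0.001, 0.001]
wrist_force: [1.1, -0.3, 0.2]
opening: 0.0853
t: 2.17
tcp_pos: [0.3801, -0.2011, 0.2322]
tcp_rot: [0.675, 0.738, 0.001, 0.001]
wrist_force: [1.3, 1.1, 0.8]
opening: 0.0853
t: 2.58
tcp_pos: [0.3853, -0.2663, 0.1287]
tcp_rot: [0.672, 0.741, 0.001, -0.002]
wrist_force: [-1.0, 1.9, -0.7]
opening: 0.0857
```

```bash
python3 -m pendant '[{"linear":[0.002,0.003,-0.02],"yaw":0.0},{"linear":[0.002,0.003,-0.045],"yaw":0},{"linear":[0.002,0.003,-0.07],"yaw":0},{"linear":[0.002,0.003,-0.07],"yaw":0.0},{"linear":[0.002,0.003,-0.07],"yaw":0}]'
python3 - <<'E'
from h import *
for n in("top","side"):
    im,d=env.get_image(n); cv2.imwrite(f"pics/{n}1.png",cv2.resize(im[:,:,::-1][180:400,280:520],None,fx=2.5,fy=2.5))
print(env.read_state()["tcp_pos"])
E
```

```text
t: 3.0
tcp_pos: [0.3875, -0.2631, 0.0594]
tcp_rot: [0.672, 0.741, 0.001, -0.003]
wrist_force: [0.1, -0.7, -0.2]
opening: 0.0853
[ 0.38816363 -0.26384941  0.06053945]
```

View pics/side1.png

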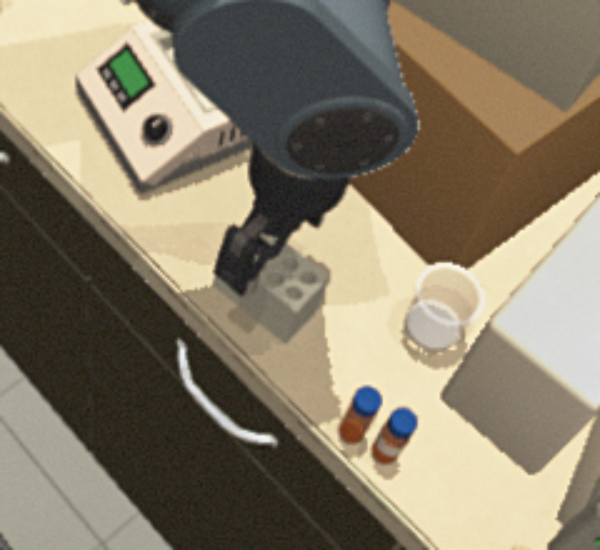

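The side view shows the near finger just outside the block's front face, about (240,260) in the crop, and roughly centred along its length. I'll go down and close.

```bash
python3 -m pendant '[{"linear":[0,0.001,-0.015],"yaw":0.0},{"linear":[0,0.001,-0.03],"yaw":0},{"linear":[0,0.001,-0.03],"yaw":0},{"linear":[0,0.001,-0.03],"yaw":0}]'
python3 -m pendant '[{"linear":[0,0,0],"yaw":0.0},{"linear":[0,0,0],"yaw":0},{"linear":[0,0,0],"yaw":0},{"linear":[0,0,0],"yaw":0},{"linear":[0,0,0],"yaw":0}]' 0
python3 -m pendant '[{"linear":[0,0,0],"yaw":0.0},{"linear":[0,0,0],"yaw":0},{"linear":[0,0,0],"yaw":0},{"linear":[0,0,0],"yaw":0},{"linear":[0,0,0],"yaw":0}]' 0
```

```text
t: 3.43
tcp_pos: [0.3886, -0.2631, 0.0317]
tcp_rot: [0.672, 0.741, 0.001, -0.001]
wrist_force: [-0.8, -1.0, 0.0]
opening: 0.0854
t: 3.85
tcp_pos: [0.3884, -0.2632, 0.0326]
tcp_rot: [0.672, 0.741, 0.001, -0.001]
wrist_force: [-5.3, 2.0, 13.8]
opening: 0.0452
t: 4.27
tcp_pos: [0.3883, -0.2631, 0.0327]
tcp_rot: [0.672, 0.741, 0.001, -0.001]
wrist_force: [-2.0, 1.3, 2.9]
opening: 0.0447
```

```bash
python3 -m pendant '[{"linear":[0,0,0.01],"yaw":0.0},{"linear":[0,0,0.03],"yaw":0},{"linear":[0,0,0.055],"yaw":0},{"linear":[0,0,0.085],"yaw":0},{"linear":[0,0,0.12],"yaw":0}]'
python3 -m pendant '[{"linear":[0,0,0],"yaw":0.0},{"linear":[0,0.02,0],"yaw":0},{"linear":[0.01,0.05,0],"yaw":-0.08},{"linear":[0.03,0.08,0],"yaw":-0.16},{"linear":[0.05,0.11,0],"yaw":-0.24}]'
```

```text
t: 4.68
tcp_pos: [0.3876, -0.2625, 0.1535]
tcp_rot: [0.672, 0.741, 0.001, -0.002]
wrist_force: [-0.1, 0.1, -5.6]
opening: 0.0451
t: 5.1
tcp_pos: [0.4374, -0.1511, 0.1533]
tcp_rot: [0.757, 0.653, 0.001, -0.002]
wrist_force: [1.5, -1.7, -5.7]
opening: 0.0451
```

```bash
python3 -m pendant '[{"linear":[0.015,0.025,0],"yaw":-0.04},{"linear":[0.035,0.05,0],"yaw":-0.08},{"linear":[0.05,0.07,0],"yaw":-0.094},{"linear":[0.057,0.081,0],"yaw":-0.094},{"linear":[0.057,0.081,0],"yaw":-0.094}]'
python3 -m pendant '[{"linear":[0,0,-0.01],"yaw":0},{"linear":[0,0,-0.02],"yaw":0},{"linear":[0,0,-0.03],"yaw":0},{"linear":[0,0,-0.03],"yaw":0},{"linear":[0,0,-0.03],"yaw":0}]'
python3 - <<'E'
from h import *
for n in("top","side"):
    im,d=env.get_image(n); o=(260,130) if n=="top" else (280,140); np.save(f"{n}2.npy",d)
    cv2.imwrite(f"pics/{n}2.png",cv2.resize(im[:,:,::-1][o[1]:o[1]+130,o[0]:o[0]+160],None,fx=4.5,fy=4.5,interpolation=cv2.INTER_CUBIC))
    P=cloud(n,d)
    s=env.silhouettes("oblong_block_center",n)
    if s:
        g=s[0]["region"]; q=P[g&(d>0)]; print(n,s[0]["score"],g.sum())
        np.save(f"{n}2m.npy",g)
st=env.read_state();print(st["tcp_pos"],R.from_quat(st["tcp_rot"]).as_matrix().round(3))
E
```

```text
t: 5.52
tcp_pos: [0.4951, -0.068, 0.1528]
tcp_rot: [0.786, 0.618, 0.001, -0.003]
wrist_force: [-1.1, 0.3, -5.5]
opening: 0.0453
t: 5.93
tcp_pos: [0.4943, -0.0684, 0.1218]
tcp_rot: [0.787, 0.617, 0.0, -0.003]
wrist_force: [-0.2, -0.5, -5.7]
opening: 0.0454
side 0.84 940
[ 0.49531779 -0.0682612   0.12312701] [[ 0.237  0.971 -0.001]
 [ 0.971 -0.237  0.005]
 [ 0.005 -0.002 -1.   ]]
```

View pics/side2.png

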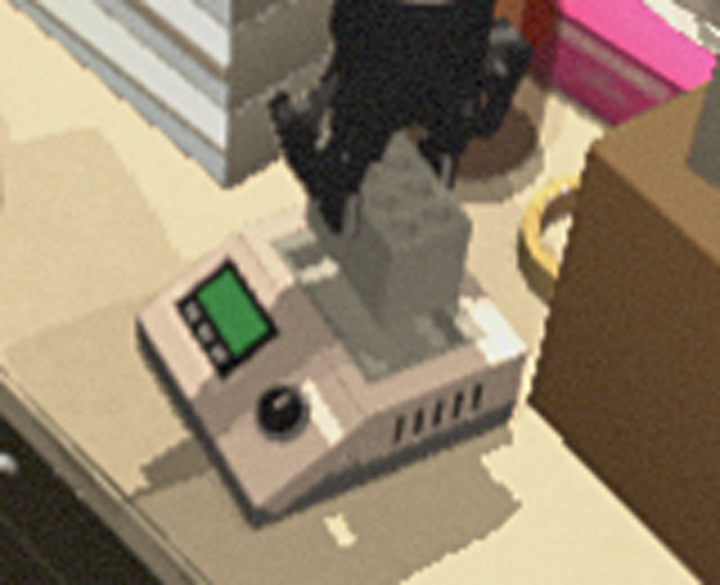

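View pics/top2.png

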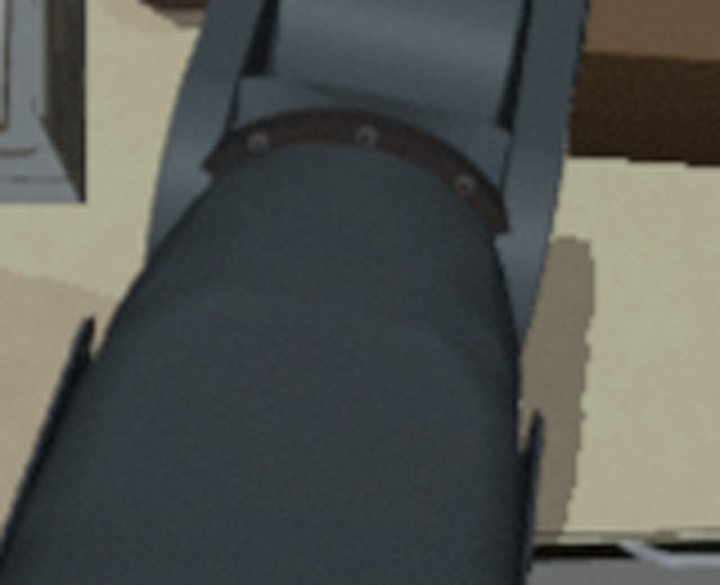

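```bash
python3 - <<'E'
from h import *
n="side"; d=np.load("side2.npy"); g=cv2.erode(np.load("side2m.npy").astype(np.uint8),np.ones((3,3)))>0
P=cloud(n,d); q=P[g&(d>0)]
yaw=np.radians(-13.8); e=np.array([np.cos(yaw),np.sin(yaw)]); f=np.array([-e[1],e[0]])
r=q[:,:2]-np.array([.4968,-.0684]); a,b,z=r@e,r@f,q[:,2]
pr=lambda l,v:print(l,len(v),np.percentile(v,[2,10,50,90,98]).round(4))
pr('z',z)
endf=(z<.140)&(b<-.025); pr('end b',b[endf]); pr('end a',a[endf])
A=np.c_[a[endf],z[endf],np.ones(endf.sum())]; print('b=',np.linalg.lstsq(A,b[endf],rcond=None)[0])
fr=(z<.140)&(b>-.03)&(a<-.01); pr('front a',a[fr])
if fr.sum()>30:
    A=np.c_[b[fr],z[fr],np.ones(fr.sum())]; print('a=',np.linalg.lstsq(A,a[fr],rcond=None)[0])
t=(z>.147); pr('top a',a[t]); pr('top b',b[t])
if t.sum()>30:
    A=np.c_[a[t],b[t],np.ones(t.sum())]; print('z=',np.linalg.lstsq(A,z[t],rcond=None)[0])
E
```

```text
z 757 [0.0965 0.1034 0.1413 0.1519 0.1533]
end b 259 [-0.0451 -0.0445 -0.0429 -0.0315 -0.0262]
end a 259 [-0.0251 -0.0246 -0.0099  0.0122  0.0174]
b= [-0.16273954  0.02727716 -0.04542939]
front a 110 [-0.0257 -0.0252 -0.0244 -0.0238 -0.0233]
a= [-0.00550977 -0.00664725 -0.02373189]
top a 291 [-0.0246 -0.0213 -0.0019  0.0157  0.0179]
top b 291 [-0.0437 -0.0422 -0.0208  0.0042  0.0157]
z= [-0.00247038  0.00545092  0.15095725]
```

```bash
python3 -m pendant '[{"linear":[-0.002,-0.001,0],"yaw":0},{"linear":[-0.002,-0.001,-0.01],"yaw":0},{"linear":[-0.002,-0.001,-0.016],"yaw":0},{"linear":[-0.002,-0.001,-0.022],"yaw":0},{"linear":[-0.002,-0.001,-0.022],"yaw":0}]'
python3 -m pendant '[{"linear":[0,0,-0.004],"yaw":0},{"linear":[0,0,-0.008],"yaw":0},{"linear":[0,0,-0.012],"yaw":0},{"linear":[0,0,-0.014],"yaw":0},{"linear":[0,0,-0.014],"yaw":0}]'
```

```text
t: 6.55
tcp_pos: [0.4925, -0.0691, 0.0996]
tcp_rot: [0.787, 0.618, 0.0, -0.003]
wrist_force: [0.4, -0.5, -5.7]
opening: 0.0448
t: 6.97
tcp_pos: [0.4923, -0.069, 0.0851]
tcp_rot: [0.787, 0.618, 0.0, -0.004]
wrist_force: [0.5, 0.2, -6.6]
opening: 0.045
```

```bash
python3 -m pendant '[{"linear":[0,0,-0.001],"yaw":0},{"linear":[0,0,-0.002],"yaw":0},{"linear":[0,0,-0.003],"yaw":0},{"linear":[0,0,-0.004],"yaw":0},{"linear":[0,0,-0.004],"yaw":0}]'
python3 -m pendant '[{"linear":[0,0,-0.0005],"yaw":0},{"linear":[0,0,-0.001],"yaw":0},{"linear":[0,0,-0.0015],"yaw":0},{"linear":[0,0,-0.0015],"yaw":0}]'
```

```text
t: 7.38
tcp_pos: [0.4922, -0.069, 0.081]
tcp_rot: [0.787, 0.618, 0.0, -0.004]
wrist_force: [0.5, -0.6, -4.6]
opening: 0.0451
t: 7.72
tcp_pos: [0.4922, -0.069, 0.0794]
tcp_rot: [0.787, 0.618, 0.0, -0.004]
wrist_force: [0.7, 0.8, -5.0]
opening: 0.045
```

```bash
python3 -m pendant '[{"linear":[0,0,-0.0005],"yaw":0},{"linear":[0,0,-0.001],"yaw":0},{"linear":[0,0,-0.001],"yaw":0}]'
python3 -m pendant '[{"linear":[0,0,-0.0005],"yaw":0},{"linear":[0,0,-0.001],"yaw":0},{"linear":[0,0,-0.001],"yaw":0}]'
```

```text
t: 7.97
tcp_pos: [0.4923, -0.0689, 0.0788]
tcp_rot: [0.786, 0.618, 0.0, -0.004]
wrist_force: [-2.2, 1.8, 2.9]
opening: 0.045
t: 8.22
tcp_pos: [0.4923, -0.0689, 0.0787]
tcp_rot: [0.786, 0.618, 0.0, -0.004]
wrist_force: [-6.0, 2.8, 13.8]
opening: 0.0451
```

```bash
python3 - <<'E'
from h import *
im,d=env.get_image("side"); np.save("side3.npy",d)
cv2.imwrite("pics/side3.png",cv2.resize(im[:,:,::-1][140:270,280:440],None,fx=4.5,fy=4.5,interpolation=cv2.INTER_CUBIC))
E
python3 -m pendant '[{"linear":[0,0,0.0],"yaw":0},{"linear":[0,0,0],"yaw":0}]'
```

```text
t: 8.43
tcp_pos: [0.4924, -0.0689, 0.0788]
tcp_rot: [0.786, 0.618, 0.0, -0.003]
wrist_force: [-0.3, 2.1, -0.3]
opening: 0.0453
```

View pics/side3.png

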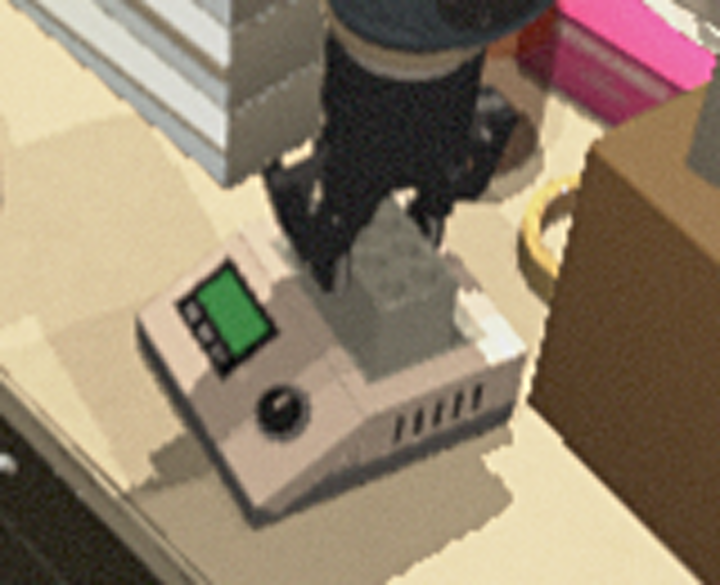

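The block is down in the well, with its near corner at about (385,300) in the crop. The wrist no longer carries its weight, and the TCP height matches seating. Releasing.

```bash
python3 -m pendant '[{"linear":[0,0,0.0],"yaw":0},{"linear":[0,0,0],"yaw":0},{"linear":[0,0,0],"yaw":0},{"linear":[0,0,0],"yaw":0},{"linear":[0,0,0],"yaw":0}]' 95
python3 -m pendant '[{"linear":[0,0,0.005],"yaw":0},{"linear":[0,0,0.02],"yaw":0},{"linear":[0,0,0.045],"yaw":0},{"linear":[0,0,0.08],"yaw":0},{"linear":[0,0,0.12],"yaw":0}]'
```

```text
t: 8.85
tcp_pos: [0.4926, -0.069, 0.0789]
tcp_rot: [0.786, 0.618, 0.0, -0.003]
wrist_force: [-0.4, -0.2, -0.4]
opening: 0.0809
t: 9.27
tcp_pos: [0.4916, -0.0688, 0.1996]
tcp_rot: [0.786, 0.618, -0.0, -0.004]
wrist_force: [0.3, -1.0, 0.7]
opening: 0.0811
```

Moving away to the left so that both cameras can see.

```bash
python3 -m pendant '[{"linear":[-0.02,0.02,0.01],"yaw":0},{"linear":[-0.04,0.055,0.02],"yaw":0},{"linear":[-0.06,0.09,0.03],"yaw":0},{"linear":[-0.08,0.125,0.03],"yaw":0},{"linear":[-0.1,0.16,0.03],"yaw":0}]'
python3 -m pendant '[{"linear":[-0.02,0.035,0],"yaw":0},{"linear":[-0.04,0.07,0],"yaw":0},{"linear":[-0.06,0.105,0],"yaw":0},{"linear":[-0.08,0.14,0],"yaw":0},{"linear":[-0.1,0.175,0],"yaw":0}]'
python3 - <<'E'
from h import *
for n in("top","side"):
    im,d=env.get_image(n)
    o=(200,120) if n=="top" else (240,130)
    cv2.imwrite(f"pics/{n}4.png",cv2.resize(im[:,:,::-1][o[1]:o[1]+140,o[0]:o[0]+190],None,fx=4,fy=4,interpolation=cv2.INTER_CUBIC))
    P=cloud(n,d); q=P[d>0]
    yaw=np.radians(-13.8); e=np.array([np.cos(yaw),np.sin(yaw)]); f=np.array([-e[1],e[0]])
    r=q[:,:2]-np.array([.4968,-.0684]); a,b,z=r@e,r@f,q[:,2]
    m=(abs(a)<.05)&(abs(b)<.07)&(z>.098)&(z<.125)
    c=cv2.minAreaRect(q[m][:,:2].astype(np.float32)); print(n,m.sum(),c)
    t=m&(abs(z-np.median(z[m]))<.006)
    A=np.c_[a[t],b[t],np.ones(t.sum())]; print('z fit',np.linalg.lstsq(A,z[t],rcond=None)[0].round(4))
    for k,v in((' a',a[t]),(' b',b[t])): print(k,np.percentile(v,[1,50,99]).round(4))
    hp=(z>.064)&(z<.074)&((a*a+b*b)<.1**2)&(a<.055)&(a>-.05); print('heater top z',np.median(z[hp]))
    s=(z>.05)&(z<.075)&(np.hypot(q[:,0]-.3975,q[:,1]-.2082)<.065); print('square',s.sum(),cv2.minAreaRect(q[s][:,:2].astype(np.float32)))
E
```

```text
t: 9.68
tcp_pos: [0.3906, 0.0924, 0.2306]
tcp_rot: [0.787, 0.617, 0.0, -0.004]
wrist_force: [1.3, 0.7, 0.4]
opening: 0.0812
t: 10.1
tcp_pos: [0.2893, 0.2688, 0.2313]
tcp_rot: [0.787, 0.617, 0.001, -0.004]
wrist_force: [1.5, -0.0, -1.1]
opening: 0.0812
top 630 ((0.49402493238449097, -0.067840576171875), (0.08397510647773743, 0.04738841950893402), 76.66903686523438)
z fit [0.004  0.0011 0.1079]
 a [-0.026  -0.0032  0.02  ]
 b [-0.0415 -0.0004  0.0412]
heater top z 0.06977731611650118
square 695 ((0.397644579410553, 0.20812484622001648), (0.0667341947555542, 0.06600472331047058), 62.85078048706055)
side 574 ((0.4918505847454071, -0.07014171034097672), (0.08688138425350189, 0.04812401905655861), 76.25485229492188)
z fit [0.0072 0.0057 0.1065]
 a [-0.028  -0.0057  0.0187]
 b [-0.0452 -0.0054  0.0388]
heater top z 0.0689054429062122
square 447 ((0.3949583172798157, 0.20390594005584717), (0.07119418680667877, 0.06420419365167618), 63.532684326171875)
```

View pics/top4.png

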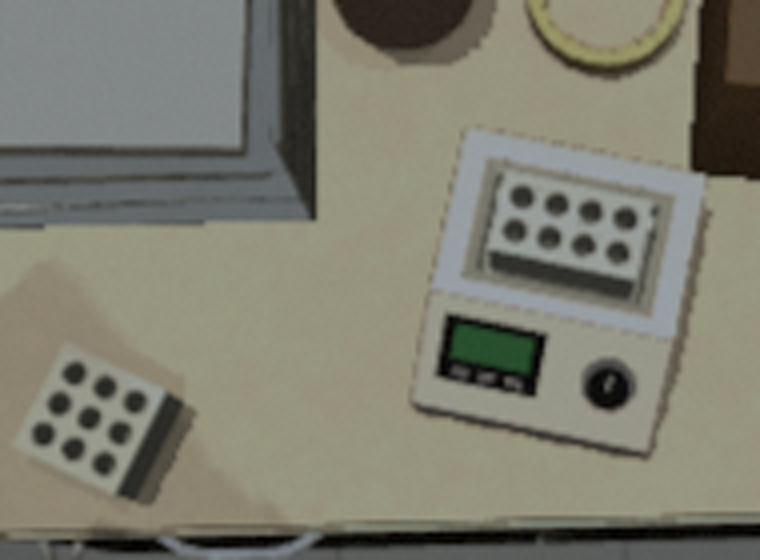

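View pics/side4.png

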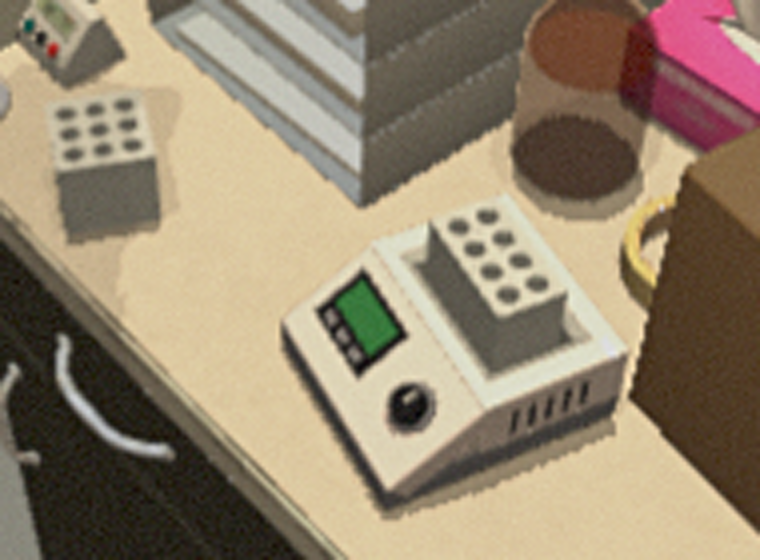

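Both views show the block sitting flat and square in the well (top crop about (570,230)). Its top is at 0.108 m, which is 38 mm above the heater. The square block hasn't moved, and the arm is clear.

```bash
python3 -c "
from rig import env
print(env.read_state()['qd'].round(3)); print(env.hand_in())"
```

```text
[-0.12  -0.003  0.015 -0.028  0.002 -0.118]
the job is handed in; nothing more can be done
None
```

The oblong block is seated in the heater's well and released, and I handed the job in at about 10.2 s. I gripped it across its 46 mm width and lowered it slowly. Contact came at the expected seating height, with a peak wrist force of about 14 N, and I moved the arm clear after letting go.

**Seating:** in the top view the block's top is at 0.108 m, 38 mm above the heater's top as it should be. It is level to within about 0.4° and square to the well to within about 0.5°.

**Centring:** it is about 1 mm off the well's centre, against 6 mm of spare on each side.

**Square block:** it has not moved, to within 1 mm.

**Disagreements:** the side camera read positions 2–4 mm away from the top camera, and up to about 0.5° of tilt. That is slightly more than the stated calibration error, and the side camera showed similar offsets before the move. The arm was still settling very slightly at hand-in, up to 0.12 rad/s and well away from everything.

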